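# Set the slope of the bean sorting screen

### The arm

A 6-joint arm with a two-finger parallel gripper is mounted at the origin on the work surface. World frame = base frame: x ahead of the robot, y to its left, z up, the work surface at z = 0. Lengths are in m, angles in rad, forces in N, time in s.
With the tool pointing down it reaches from about 0.375 to 0.825 m from the base axis. Payload 5.5 kg.
Tool frame: the origin (TCP) lies at the very end of the fingers, on their centre line; the grasp point (between the pads) lies 19 mm behind it (manip.pinch_z is the distance from the TCP to the grasp point, in m); z points along the fingers, y is the direction in which the jaws open and shut (so a half turn about z gives the same grasp; the last joint's range is limited). The gripper opens to 85 mm and grips with 20 to 120 N. Pads are 22 mm wide; open, the fingers measure 114 mm over their backs; the gripper's body (76 mm by 85 mm) begins 54 mm behind the grasp point. The pads swing forward as they close: fully open they stand 13 mm farther back than shut.
Start: joints at [0, 0.314, -0.047, 1.21, 0, 1.571], TCP at [0.6, -0, 0.231] pointing down, gripper open.
Joint ranges: [-2.67, 2.67], [-0.69, 1.73], [-1.03, 1.25], [-2.08, 2.16], [-1.42, 1.45], [-3.14, 3.14]. Speed limits (rad/s): [2.39, 2.39, 3.01, 3.14, 3.14, 3.14].

### API

Orientations are given as a unit quaternion [w, x, y, z].
In Python, from cell import manip, eyes gives the robot as it stands.
- The arm moves only by the shell command python3 -m jog 'ROWS' [FORCE]. ROWS is JSON, one flat list of numbers, 5 for each row, row after row: the shift along the tool's x, y, z in mm, then the turn about the tool's z in rad, then the finger opening in mm, from 0 to 85.4. A call has 1 to 12 rows; each row is the pose to reach, as a shift and turn from the pose measured when the call began, along the tool's axes at that moment; what a row does not reach only later rows make up. A row lasts 1/12 s, in which the tool goes at most 41.7 mm and 7.16 degrees, less where a joint would pass 70% of its speed; a pose out of reach is approached as far as the arm can. A call with a gripper value outside its range is refused whole. The fingers move at their own pace and stop on an object; FORCE is the grip in N (left out, the last holds). Time passes only in rows, so rows that repeat a pose let the fingers close. It gives the time, the measured TCP pose, the force and the opening at its end, in the units of the state.
- manip.read_state(): the state, without advancing time (a new reading comes with each control period).
- eyes.read_camera(name): name is "scene" or "side" or "wrist"; returns a dict with "color" (384x512x3 uint8, red, green, blue), "z_map" (384x512 float32, m along the optical axis (not along the pixel's ray), 0 where there is no reading), "vfov" (degrees; the focal length in pixels is half the picture's height over the tangent of half this angle, whatever the lens; pixels are square), "cx", "cy" (the principal point, pixels), "R" (3x3) and "t" (3): a world point X has camera coordinates R X + t; the wrist camera has in their place "tool_from_camera" (4x4, takes a point from camera to tool coordinates, whose origin is the TCP and whose axes are the flange's). Camera axes: x right, y down, z forward; pixel columns grow to the right and rows downward; lengths in m; the calibration is good to about 2 mm. A picture is of the moment at which its call begins: read the wrist's pose just before it.
- manip.finish_job(): hands the job in, once; it reports no verdict.
Trained networks look in a picture, given as the dict that the camera call returned (one of the last four; its "shot" number tells which), for a name from the list of things; names that differ only in an ending like _2 or _b are one class to them, and where a whole thing is asked for, a point or a joint stands for the part that bears it (a point fixed in the world has none). Each returns a list of dicts, best first, with "confidence" (0 to 1); they miss things now and then, are a little off and sometimes report something else, mostly with a low value. They report only what shows in the picture. A call takes as long as a camera call.
- eyes.look_for(target, picture): "centre" ([column, row] in pixels, amid what is visible of it).
The state is a dict: "time": time; "joint_positions": joint angles; "dq": joint speeds; "joint_efforts": joint torques, N m; "tool_pos": TCP position; "orientation": TCP orientation; "wrist_force": force on the tool from outside, world axes, zero at the start; "wrist_torque": the same for the moment, N m; "gripper_width": opening from 0.0 (shut) to 1.0 (fully open).
Only numpy, scipy, OpenCV 4.12 (cv2) and the standard library are available. Lean on these libraries where they do the work, as an engineer would, in place of code of your own. Each camera call takes 0.05 s, during which the arm holds its last target.

### The job

Open the clear dust cover of the bench bean sorter, lay it gently back on its stop and let go of it. Then lift the slotted screen deck, the one with the yellow handle, until its white pointer lines up with the middle of the red index slide on the quadrant, without letting the deck fall, and keep holding it there: the program finishes while the robot still holds the deck at the mark, so that a colleague can tighten the clamp. Leave the red slide as it is set and do not disturb the trays, cups, glass and spoon around.

Things in the scene. Friction and masses are not known exactly. Their poses are not given: they have to be found in the camera images.
- sorter: bench bean sorter: dark green sheet-metal frame, fixed to the counter, 240 mm along its x, 205 mm along its y, 130 mm high with the cover shut (quadrant on its +x side reaches 210 mm high). Origin: centre of the underside of the frame, on the counter. Its x axis is parallel to both hinge axes, its z is up; both hinges lie at its +y end and both handles stick out at its -y end. The robot faces its -x side. All sorter measures below are in this frame
- deck_pivot (a joint): angle of the slotted steel screen deck about its hinge (rad): 0 = level, at rest on its lower limit, grows as the handle end (-y) rises, at most 0.95. The clamp is loose and the hinge almost frictionless: let go, the deck falls back to 0. Deck about 0.5 kg (0.7 to 1.4 times that), lifted at the handle with some 2 to 4 N
- deck: the slotted steel screen deck: plate 200 mm along x, 172 mm from hinge to free edge, 20 mm rims, with a round yellow handle bar parallel to its free edge, and on its +x side a black star knob and a white pointer in front of the quadrant. Origin on its hinge axis, mid-width; its -y axis points from the hinge to the handle, its z is normal to the plate
- deck_grip (a point): centre of the yellow handle bar of the deck: 13 mm diameter, 100 mm free between its two posts, along the sorter's x, its axis 212 mm from the deck hinge axis and 40 mm beyond the free edge of the deck (a 33 mm gap for a finger); 70 mm above the counter at rest, open space beneath. Axes as deck
- deck_hinge (a point): point on the deck's hinge axis at mid-width, at y = +90 mm, z = 70 mm in the sorter; the axis runs along the sorter's x. Axes as deck
- cover_pivot (a joint): angle of the clear dust cover about its hinge (rad): 0 = shut and level over the deck, 1.57 = upright, 1.85 = leaning back on its stop. Free hinge: below about 1.6 it falls shut, beyond that it falls back onto the stop and stays there
- cover: clear plastic dust cover with aluminium edges, 220 mm along x, 150 mm from hinge to free edge, about 20 mm deep, 0.32 kg, with a round black handle bar parallel to its free edge. Origin on its hinge axis, mid-width; its -y axis points from the hinge to the handle
- cover_grip (a point): centre of the black handle bar of the cover: 13 mm diameter, 100 mm free between its two posts, along the sorter's x, 192 mm from the cover hinge (4 mm above the plane through the hinge) and 42 mm beyond the free edge of the cover (a 35 mm gap for a finger); 119 mm above the counter when shut, about 310 mm when upright
- cover_hinge (a point): point on the cover's hinge axis at mid-width, at y = +100 mm, z = 115 mm in the sorter; the axis runs along the sorter's x
- slope_index (a joint): angle at which the red index slide is set on the quadrant (rad), measured like deck_pivot: the deck is at the mark when both angles are equal. Set anywhere from 0.40 to 0.75; stays by friction
- index_mark (a point): centre of the red index slide (20 mm along x, 22 mm radially, 16 mm along the rim) on the outer rim of the aluminium quadrant plate, on the sorter's +x side (x = 132 mm), 174 mm from the deck hinge axis; its -y axis points radially out from the deck hinge
- catch_tray: empty dark blue fluted sample tray, 200 x 130 x 35 mm, loose, under the sorter's discharge chute at its +y end; origin centre of underside; bystander
- roast_tray: dark blue fluted sample tray with roasted beans, 200 x 130 x 35 mm, loose, to the left; origin centre of underside; bystander
- green_tray: dark blue fluted sample tray with green beans, 200 x 130 x 35 mm, loose, to the near left; origin centre of underside; bystander
- cup_a: white cupping bowl, 82 mm diameter, 80 mm high, loose, right of the sorter; origin centre of underside; bystander
- cup_b: a second white cupping bowl, same size; bystander
- tumbler: clear glass tumbler, 76 mm diameter, 90 mm high, loose, right of the sorter; origin centre of underside; bystander
- cupping_spoon: steel cupping spoon, 160 mm long, lying on the counter to the near right; bystander

How it is judged:
By the outcome, as a careful person would: the job done as asked, in the order asked, and still so for the second after the job is handed in, while the arm keeps its last pose, push and grip.
It also fails if it takes over 58 s, if anything falls off the work surface, if the arm or the gripper's body presses on something with over 40 N, if the wrist force passes 120 N, or if a joint passes its speed limit or range.

## Working session

There is one attempt and no reset: what is moved stays moved. The work goes in short steps, Python scripts to look and compute and a shell command to move; the robot and the scene stay as the last step left them, time stands still between calls to the robot, and variables do not carry over. Pictures are saved under pics/ and viewed, and the job is handed in when it is done.

```bash
ls; mkdir -p pics
cat > h.py <<'E'
import numpy as np, cv2
from cell import manip, eyes
def pix(c,u,v,z=None):
    f=c['color'].shape[0]/2/np.tan(np.radians(c['vfov'])/2)
    if z is None: z=c['z_map'][int(round(v)),int(round(u))]
    p=np.array([(u-c['cx'])/f*z,(v-c['cy'])/f*z,z])
    return np.array(c['R']).T@(p-np.array(c['t'])) if 'R' in c else p
def cloud(c):
    f=c['color'].shape[0]/2/np.tan(np.radians(c['vfov'])/2)
    h,w=c['z_map'].shape; u,v=np.meshgrid(np.arange(w),np.arange(h)); z=c['z_map']
    p=np.stack([(u-c['cx'])/f*z,(v-c['cy'])/f*z,z],-1)
    return (p-np.array(c['t']))@np.array(c['R'])
def save(c,n,s=1.5):
    im=cv2.resize(c['color'][:,:,::-1],None,fx=s,fy=s,interpolation=cv2.INTER_CUBIC); cv2.imwrite('pics/'+n+'.png',im)
E
python3 - <<'E'
from h import *
print(manip.read_state())
for n in ['scene','side']:
    c=eyes.read_camera(n); save(c,n+'0'); print(n,c['vfov'],c['cx'],c['cy'],c['R'],c['t'])
    for t in ['sorter','deck_grip','cover_grip','index_mark','deck','cover','deck_hinge','tumbler','cup_a']:
        for r in eyes.look_for(t,c)[:2]:
            print(t,np.round(r['centre'],1),round(r['confidence'],2),np.round(pix(c,*r['centre']),3))
E
```

```text
pics
{'time': 0.0, 'joint_positions': array([ 2.23638231e-05,  3.14225355e-01, -4.80863865e-02,  1.21016535e+00,
       -1.69903812e-05,  1.57078155e+00]), 'dq': array([-0.00016824, -0.00067388, -0.00043968,  0.00062431,  0.00042   ,
        0.0001114 ]), 'joint_efforts': array([ 1.69644722e-03, -5.39594257e+01,  3.39749372e+01,  1.94567809e-02,
        9.49871333e-05,  6.01428906e-05]), 'tool_pos': array([5.99432538e-01, 7.78348612e-06, 2.30431737e-01]), 'orientation': array([-5.88231763e-04,  7.07093395e-01,  7.07119668e-01, -6.00250280e-04]), 'wrist_force': array([ 0.07639204, -0.29980824, -0.02433633]), 'wrist_torque': array([-0.00551675, -0.02043182, -0.00670797]), 'gripper_width': 1.0012547653952377}
scene 45.60833170599636 254.16828180880094 193.08270465082845 [[-0.53572311  0.84425528 -0.01529001]
 [ 0.72329438  0.44947306 -0.52423202]
 [-0.4357132  -0.29190238 -0.8514382 ]] [ 0.26537423 -0.33306956  1.77650378]
sorter [246.  202.3] 0.8 [0.573 0.021 0.119]
deck_grip [176.1 120.1] 0.65 [ 0.398 -0.395  0.078]
deck_grip [243.3 192.8] 0.61 [ 0.548 -0.005  0.119]
cover_grip [245.3
[... 642 characters left out ...]
.38772794]
sorter [232.3 186.1] 0.73 [ 0.556  0.221 -0.   ]
sorter [270.8 208.1] 0.57 [ 0.511 -0.053  0.115]
deck_grip [287.2 220. ] 0.58 [ 0.511 -0.136  0.12 ]
cover_grip [268.2 199.8] 0.86 [ 0.529 -0.02   0.12 ]
index_mark [359.8 263. ] 0.4 [ 0.629 -0.388  0.021]
deck [279.2 226.2] 0.64 [ 0.493 -0.118  0.085]
deck [270.5 209.6] 0.36 [ 0.501 -0.062  0.121]
cover [268.5 200.7] 0.93 [ 0.527 -0.024  0.12 ]
deck_hinge [235.5 184.7] 0.72 [0.568 0.215 0.004]
deck_hinge [276.2 220.4] 0.65 [ 0.512 -0.084  0.073]
tumbler [347.9 289.8] 0.78 [ 0.507 -0.432  0.028]
tumbler [161.5 191.9] 0.35 [0.312 0.384 0.002]
cup_a [321. 307.] 0.9 [ 0.401 -0.412  0.012]
cup_a [359.4 261.9] 0.57 [ 0.632 -0.384  0.02 ]
```

View pics/scene0.png

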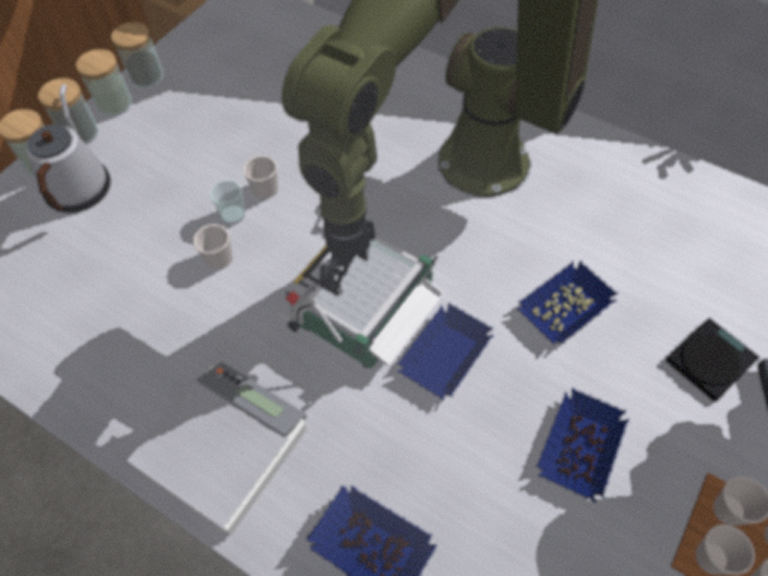

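View pics/side0.png

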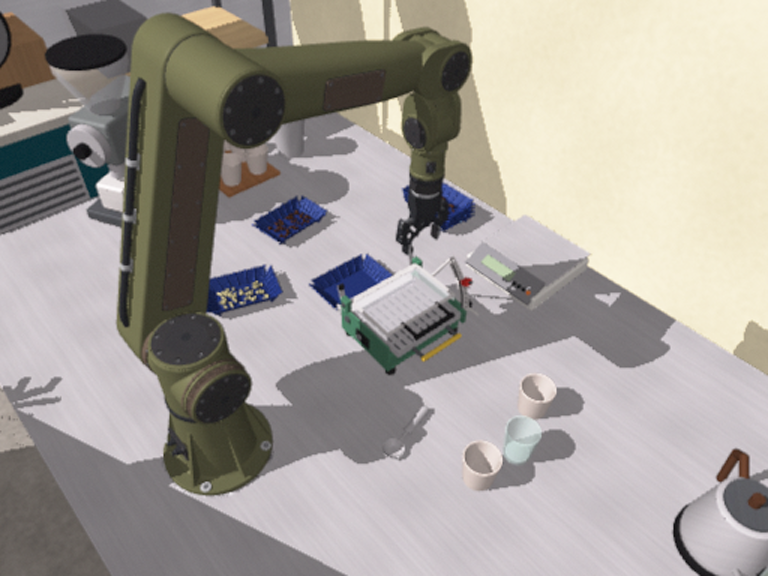

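Scene camera: the sorter is at about (380,290) in the enlarged view, gripper above it. Side camera: the cover is shut, the yellow handle is at (440,347) and the red slide at (466,283). I'll look closer with the wrist camera and crops.

Run:
```python
from h import *
s=manip.read_state()
c=eyes.read_camera('wrist'); save(c,'wrist0'); print(c['vfov'],c['cx'],c['cy'],c['tool_from_camera'])
for t in ['deck_grip','cover_grip','index_mark','deck_hinge','cover_hinge','cover']:
    for r in eyes.look_for(t,c)[:2]: print(t,np.round(r['centre'],1),round(r['confidence'],2))
c=eyes.read_camera('side'); im=c['color'][150:260,215:325,::-1]
cv2.imwrite('pics/sidecrop.png',cv2.resize(im,None,fx=5,fy=5,interpolation=cv2.INTER_CUBIC))
d=c['z_map']; 
P=cloud(c); hsv=cv2.cvtColor(c['color'],cv2.COLOR_RGB2HSV)
def sel(m,name,reg=None):
    q=P[m&(d>0)]; q=q[(np.abs(q[:,0]-.53)<.25)&(np.abs(q[:,1]+.03)<.3)]; print(name,len(q),q.mean(0) if len(q) else '', q.min(0) if len(q) else '',q.max(0) if len(q) else '')
    return q
H,S,V=hsv[...,0],hsv[...,1],hsv[...,2]
y=sel((H>18)&(H<32)&(S>150)&(V>110),'yellow')
y=y[(y[:,2]>.05)&(y[:,2]<.09)]; 
if len(y)>3:
    m=y.mean(0);u,sv,vt=np.linalg.svd(y-m); print(m,vt[0],sv)
r=sel(((H<6)|(H>174))&(S>150)&(V>80),'red'); print(np.round(r,3)[:10])
```

```text
61.28651379718291 257.45280913413154 193.07990952867044 [[-3.89082011e-04 -9.50959279e-01 -3.09315855e-01  7.93607781e-02]
 [ 9.99999920e-01 -3.41944771e-04 -2.06605728e-04  6.84511128e-04]
 [ 9.07046953e-05 -3.09315911e-01  9.50959336e-01 -1.41018270e-01]
 [ 0.00000000e+00  0.00000000e+00  0.00000000e+00  1.00000000e+00]]
deck_grip [218.9 287.8] 0.79
cover_grip [181.8 191.8] 0.72
cover_grip [196.9  17.3] 0.38
index_mark [337.8 331.9] 0.81
deck_hinge [214.6 289.7] 0.89
cover_hinge [180.2 192.6] 0.9
cover [181.  193.7] 0.9
yellow 84 [ 0.52169672 -0.16184996  0.07406117] [ 0.46526274 -0.16749176  0.06633315] [ 0.58348571 -0.15505716  0.08239976]
[ 0.52169672 -0.16184996  0.07406117] [-0.99906713  0.04306294 -0.00323161] [0.32616637 0.02674209 0.02477533]
red 20 [ 0.65561268 -0.10563925  0.16504367] [ 0.64749654 -0.1120312   0.15411238] [ 0.66460077 -0.09631141  0.17469324]
[[ 0.66  -0.096  0.164]
 [ 0.658 -0.102  0.17 ]
 [ 0.656 -0.108  0.175]
 [ 0.662 -0.108  0.17 ]
 [ 0.665 -0.111  0.171]
 [ 0.651 -0.099  0.167]
 [ 0.653 -0.102  0.168]
 [ 0.657 -0.103  0.165]
 [ 0.66  -0.106  0.166]
 [ 0.66  -0.11   0.168]]
```

View pics/wrist0.png

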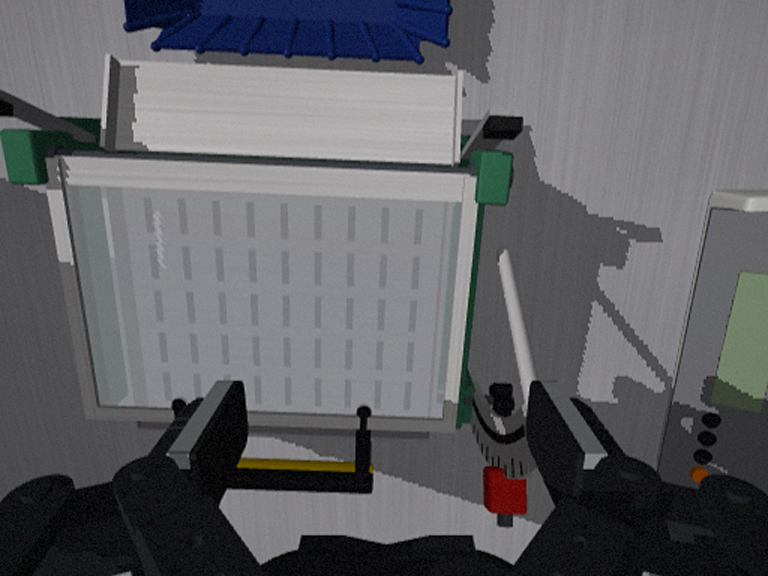

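View pics/sidecrop.png

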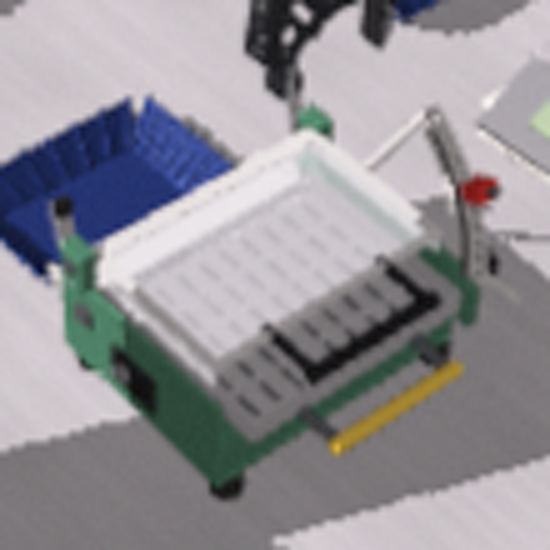

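The yellow bar's centre is at about (0.523, -0.159, 0.070) and the sorter yaw is about -0.043 rad. From that, the cover bar is predicted at about (0.524, -0.129, 0.119). Next I move above it with the jaws turned to lie along the sorter's y.

```bash
python3 -m jog '[-10,-6,-5,-0.12,60, -20,-12,-10,-0.24,60, -30,-20,-15,-0.36,50, -42,-28,-20,-0.48,40, -55,-36,-20,-0.6,36, -70,-44,-20,-0.72,36, -85,-52,-20,-0.85,36, -100,-60,-20,-0.97,36, -115,-68,-20,-1.1,36, -129,-75,-20,-1.22,36, -129,-75,-20,-1.35,36, -129,-75,-20,-1.47,36]' 30
python3 - <<'E'
from h import *
s=manip.read_state(); print(s['joint_positions'],s['tool_pos'],s['orientation'],s['gripper_width'])
E
```

```text
time: 2.4
tool_pos: [0.5246, -0.1299, 0.2515]
orientation: [0.0, 0.048, 0.999, -0.0]
wrist_force: [0.4, -0.2, -0.0]
gripper_width: 0.425
[-2.42719743e-01  1.93538821e-01 -1.56853067e-01  1.22013509e+00
 -2.90769813e-05 -1.46394595e-01] [ 0.52459335 -0.12989988  0.2514683 ] [ 1.29322858e-04  4.81439576e-02  9.98840398e-01 -4.03010929e-05] 0.42477782693266275
```

```bash
cat >> h.py <<'E'
from scipy.spatial.transform import Rotation as Ro
def wrist(n=None):
    s=manip.read_state(); c=eyes.read_camera('wrist')
    q=s['orientation']; T=np.eye(4); T[:3,:3]=Ro.from_quat([q[1],q[2],q[3],q[0]]).as_matrix(); T[:3,3]=s['tool_pos']
    M=np.linalg.inv(T@np.array(c['tool_from_camera'])); c2=dict(c); c2['R']=M[:3,:3]; c2['t']=M[:3,3]
    if n: save(c,n)
    return s,c,c2
E
python3 - <<'E'
from h import *
s,c,c2=wrist('wrist1')
for t in ['cover_grip','deck_grip','index_mark']:
    for r in eyes.look_for(t,c)[:2]: print(t,np.round(r['centre'],1),round(r['confidence'],2),pix(c2,*r['centre']))
P=cloud(c2); d=c['z_map']
hsv=cv2.cvtColor(c['color'],cv2.COLOR_RGB2HSV);H,S,V=[hsv[...,i] for i in range(3)]
m=(H>18)&(H<32)&(S>150)&(V>80)&(d>0)
q=P[m]; q=q[q[:,2]>.05]; mm=q.mean(0); print('yellow',len(q),mm,q.min(0),q.max(0),np.linalg.svd(q-mm)[2][0])
m=(V<60)&(d>0)&(P[...,2]>.105)&(P[...,2]<.135)&(P[...,1]<-.09)&(P[...,1]>-.16)
q=P[m]; print('black',len(q),q.mean(0),q.min(0),q.max(0))
for x in np.arange(.46,.6,.01):
    w=q[np.abs(q[:,0]-x)<.005]
    if len(w): print(round(x,3),len(w),np.round(w.min(0)[1:],4),np.round(w.max(0)[1:],4))
E
```

```text
cover_grip [395.9 157.5] 0.76 [ 0.51459413 -0.00938143  0.11821786]
deck_grip [284.1 162.1] 0.82 [ 0.52066919 -0.10222271  0.0689512 ]
index_mark [299.1 343.1] 0.62 [ 0.65619107 -0.1068782   0.16893664]
index_mark [388.5 158.3] 0.44 [ 0.51470469 -0.01565687  0.11813519]
yellow 1336 [ 0.5247127  -0.15857042  0.07363649] [ 0.46713535 -0.16560334  0.06781048] [ 0.59035332 -0.15137621  0.07654039] [ 9.99638359e-01 -2.68912469e-02 -1.13530443e-04]
black 2595 [ 0.52374903 -0.12310855  0.12209516] [ 0.46791802 -0.13718029  0.11579263] [ 0.59131598 -0.09009952  0.12620046]
0.47 307 [-0.1328  0.1169] [-0.0903  0.1254]
0.48 405 [-0.1337  0.1174] [-0.0901  0.1254]
0.49 174 [-0.1342  0.1176] [-0.1217  0.1255]
0.5 172 [-0.1344  0.1174] [-0.122   0.1252]
0.51 166 [-0.135   0.1169] [-0.1222  0.1259]
0.52 168 [-0.1356  0.1161] [-0.1224  0.1249]
0.53 157 [-0.1355  0.1172] [-0.1229  0.1251]
0.54 152 [-0.1358  0.1176] [-0.1232  0.1253]
0.55 141 [-0.1358  0.1168] [-0.1238  0.1254]
0.56 145 [-0.1369  0.118 ] [-0.1242  0.1262]
0.57 126 [-0.1372  0.1176] [-0.1247  0.1254]
0.58 344 [-0.1365  0.1158] [-0.0901  0.1249]
0.59 138 [-0.1364  0.12  ] [-0.1018  0.1249]
```

View pics/wrist1.png

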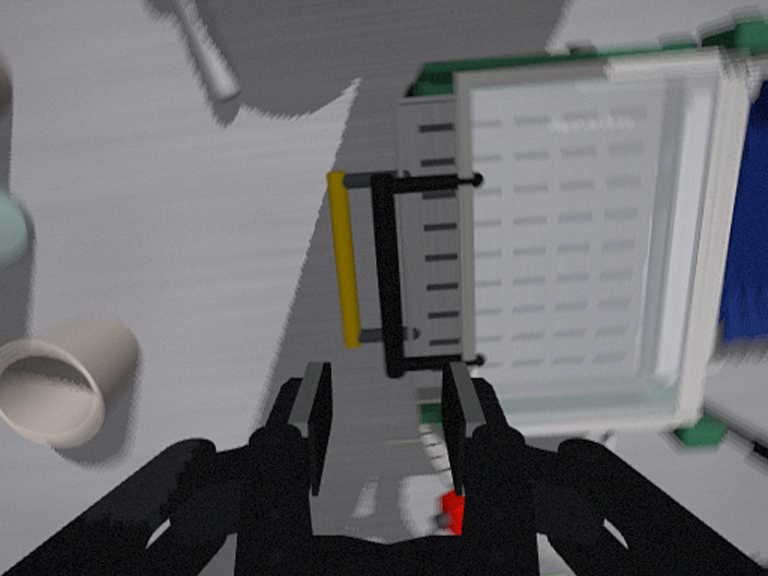

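The wrist view shows the black cover bar at (385,275) and the yellow bar at (345,260) in the enlarged picture. The cover bar's centre is at (0.5296, -0.1292, 0.119) with yaw about -0.034. I descend onto it.

```bash
python3 -m jog '[-3,1,10,-0.06,36, -5,1,30,-0.06,36, -5,1,50,-0.06,36, -5,1,70,-0.06,36, -5,1,90,-0.06,36, -5,1,105,-0.06,36, -5,1,118,-0.06,36, -5,1,130,-0.06,36, -5,1,139,-0.06,36, -5,1,147,-0.06,36, -5,1,147,-0.06,36]' 30
python3 - <<'E'
from h import *
s,c,c2=wrist('wrist2')
E
```

```text
time: 3.52
tool_pos: [0.5292, -0.1281, 0.1028]
orientation: [-0.001, 0.023, 1.0, 0.0]
wrist_force: [-0.3, 0.3, -0.1]
gripper_width: 0.419
```

View pics/wrist2.png

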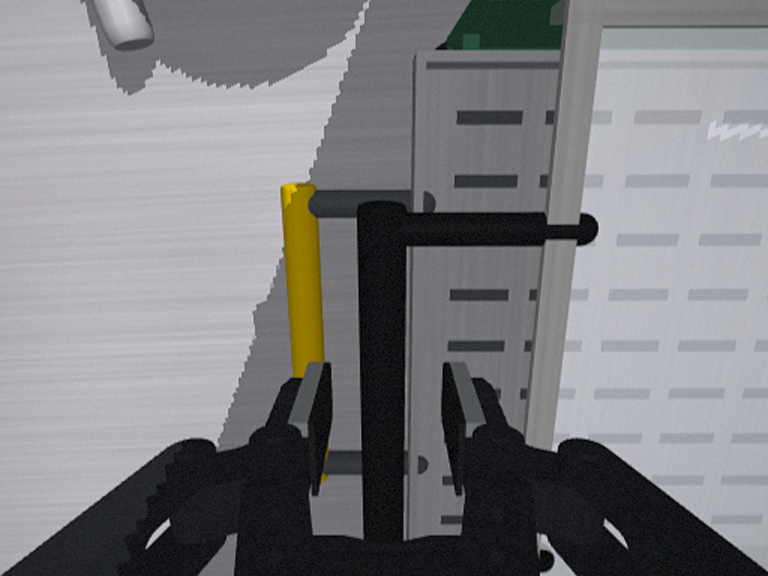

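The black bar, at about (383,380), runs between the two fingers, and no contact force shows. I close the gripper.

```bash
python3 -m jog '[0,0,0,0,25, 0,0,0,0,14, 0,0,0,0,6, 0,0,0,0,6, 0,0,0,0,6, 0,0,0,0,6]' 35
python3 - <<'E'
# arc table: hinge rel bar: local y +192*.., radius
import numpy as np
r=np.hypot(.192,.004); a0=np.arctan2(.004,.192)
for th in np.arange(0,1.86,.05):
    y=192-1000*r*np.cos(th+a0); z=1000*r*np.sin(th+a0)-4
    print(round(th,2),round(y,1),round(z,1))
E
```

```text
time: 4.07
tool_pos: [0.5302, -0.1293, 0.1045]
orientation: [0.0, 0.023, 1.0, -0.001]
wrist_force: [-0.9, -5.6, 4.0]
gripper_width: 0.138
0.0 -0.0 0.0
0.05 0.4 9.6
0.1 1.4 19.1
0.15 2.8 28.6
0.2 4.6 38.1
0.25 7.0 47.4
0.3 9.8 56.6
0.35 13.0 65.6
0.4 16.7 74.5
0.45 20.9 83.1
0.5 25.4 91.6
0.55 30.4 99.8
0.6 35.8 107.7
0.65 41.6 115.4
0.7 47.7 122.7
0.75 54.2 129.8
0.8 61.1 136.5
0.85 68.3 142.9
0.9 75.8 148.9
0.95 83.6 154.5
1.0 91.6 159.7
1.05 99.9 164.5
1.1 108.5 168.9
1.15 117.2 172.9
1.2 126.2 176.4
1.25 135.3 179.5
1.3 144.5 182.1
1.35 153.9 184.2
1.4 163.3 185.9
1.45 172.8 187.1
1.5 182.4 187.8
1.55 192.0 188.0
1.6 201.6 187.8
1.65 211.2 187.1
1.7 220.7 185.9
1.75 230.2 184.2
1.8 239.5 182.1
1.85 248.8 179.5
```

Gripped, at an opening of 11.8 mm. I open along the arc.

```bash
python3 -m jog '[0,0,-5,0,6, 0,0,-10,0,6, 0,1,-19,0,6, 0,3,-29,0,6, 0,5,-38,0,6, 0,7,-47,0,6, 0,10,-57,0,6, 0,13,-66,0,6, 0,17,-75,0,6, 0,21,-83,0,6, 0,25,-92,0,6, 0,25,-92,0,6]'
python3 - <<'E'
from h import *
c=eyes.read_camera('side'); save(c,'side1')
E
```

```text
time: 5.07
tool_pos: [0.5313, -0.1041, 0.1989]
orientation: [0.001, 0.023, 1.0, -0.002]
wrist_force: [-2.8, -6.6, 1.7]
gripper_width: 0.13
```

View pics/side1.png

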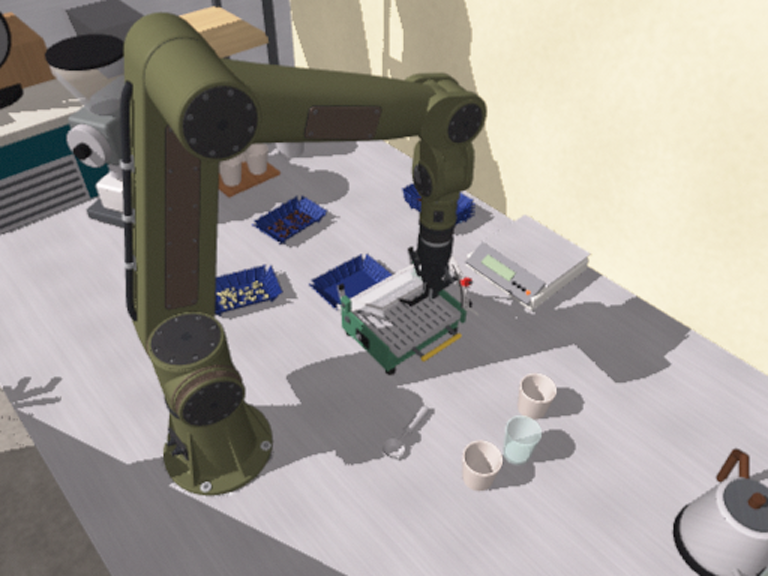

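```bash
python3 -m jog '[0,5,-7,0,6, 0,10,-14,0,6, 0,16,-22,0,6, 0,22,-29,0,6, 0,29,-36,0,6, 0,36,-43,0,6, 0,43,-49,0,6, 0,50,-55,0,6, 0,58,-61,0,6, 0,66,-66,0,6, 0,74,-71,0,6, 0,83,-75,0,6]'
```

```text
time: 6.12
tool_pos: [0.535, -0.0233, 0.2763]
orientation: [0.002, 0.023, 1.0, -0.004]
wrist_force: [-7.2, -12.4, 18.9]
gripper_width: 0.137
```

Run:
```python
from h import *
s,c,c2=wrist('wrist3'); print(s['wrist_force'],s['wrist_torque'],s['tool_pos'])
c=eyes.read_camera('side'); im=c['color'][120:240,220:340,::-1]
cv2.imwrite('pics/side2.png',cv2.resize(im,None,fx=5,fy=5,interpolation=cv2.INTER_CUBIC))
```

```text
[ -7.24417359 -12.40114224  18.91378347] [-2.86608192  1.45533701  0.04118492] [ 0.53497538 -0.02333658  0.27625751]
```

View pics/wrist3.png

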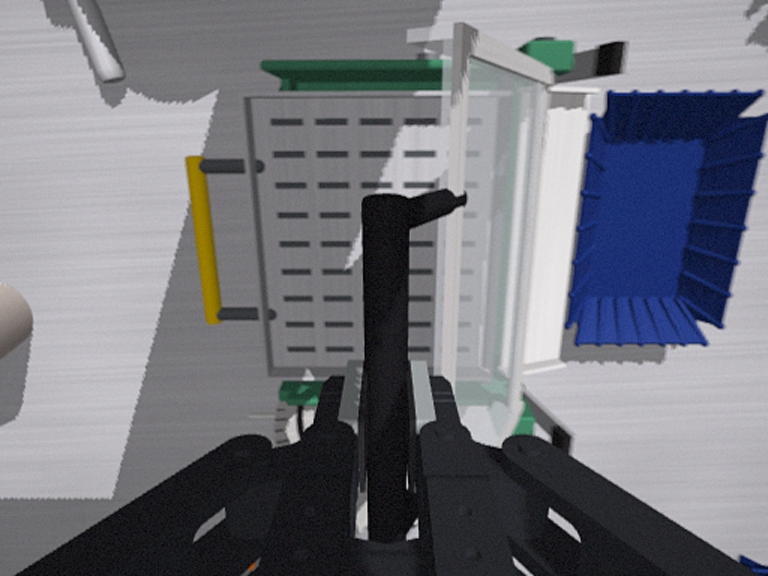

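View pics/side2.png

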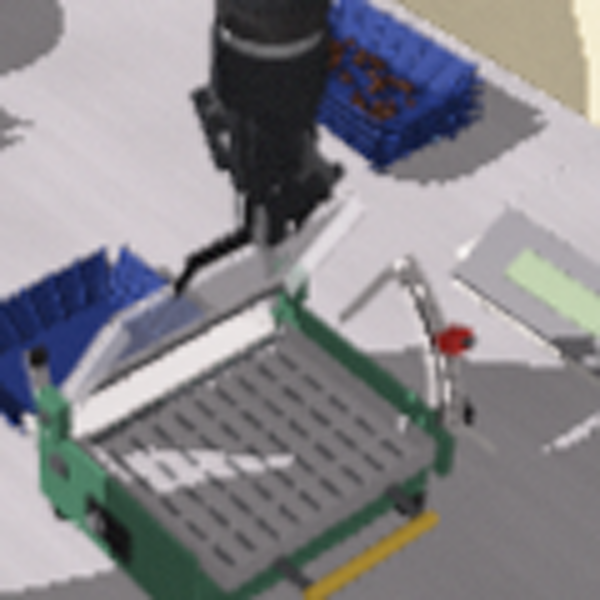

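The cover is following and the bar sits between the pads at (385,380). Forces are moderate and radial, about 22 N, because the commanded arc is slightly tight. I recompute the arc from the measured radius and soften the grip.

Run:
```python
import numpy as np
for d in np.arange(0,.85,.04):
    a=1.1158+d; print(round(1.095+d,3),round(86-195.7*np.cos(a),1),round(195.7*np.sin(a)-175.8,1))
```

```text
1.095 -0.0 -0.0
1.135 7.1 3.3
1.175 14.3 6.3
1.215 21.7 9.0
1.255 29.1 11.4
1.295 36.6 13.6
1.335 44.2 15.4
1.375 51.9 16.9
1.415 59.7 18.1
1.455 67.4 19.0
1.495 75.2 19.6
1.535 83.1 19.9
1.575 90.9 19.8
1.615 98.7 19.5
1.655 106.5 18.8
1.695 114.3 17.8
1.735 122.0 16.6
1.775 129.7 15.0
1.815 137.3 13.1
1.855 144.8 10.9
1.895 152.2 8.4
1.935 159.5 5.6
```

```bash
python3 -m jog '[0,7,-3,0,6, 0,14,-6,0,6, 0,22,-9,0,6, 0,29,-11,0,6, 0,37,-14,0,6, 0,44,-15,0,6, 0,52,-17,0,6, 0,60,-18,0,6]' 22
```

```text
time: 6.88
tool_pos: [0.5377, 0.0387, 0.2947]
orientation: [0.002, 0.022, 1.0, -0.004]
wrist_force: [-2.1, -2.9, 7.7]
gripper_width: 0.134
```

```bash
python3 -m jog '[0,8,-1,0,6, 0,16,-1,0,6, 0,24,-1.5,0,6, 0,31,-1.5,0,6, 0,39,-1,0,6, 0,47,0,0,6, 0,54,1,0,6, 0,59,1.5,0,6, 0,62,2,0,6]' 22
```

```text
time: 7.63
tool_pos: [0.5404, 0.1013, 0.2919]
orientation: [0.002, 0.022, 1.0, -0.004]
wrist_force: [0.3, -0.7, 9.9]
gripper_width: 0.137
```

Run:
```python
from h import *
s,c,c2=wrist('wrist4'); print(s['wrist_force'],s['wrist_torque'],s['tool_pos'])
c=eyes.read_camera('side'); im=c['color'][100:240,200:340,::-1]
cv2.imwrite('pics/side4.png',cv2.resize(im,None,fx=4,fy=4,interpolation=cv2.INTER_CUBIC))
```

```text
[ 0.3274926  -0.67096876  9.85886655] [-0.09196317 -0.05692816  0.02996901] [0.54036727 0.10134601 0.29191525]
```

View pics/wrist4.png

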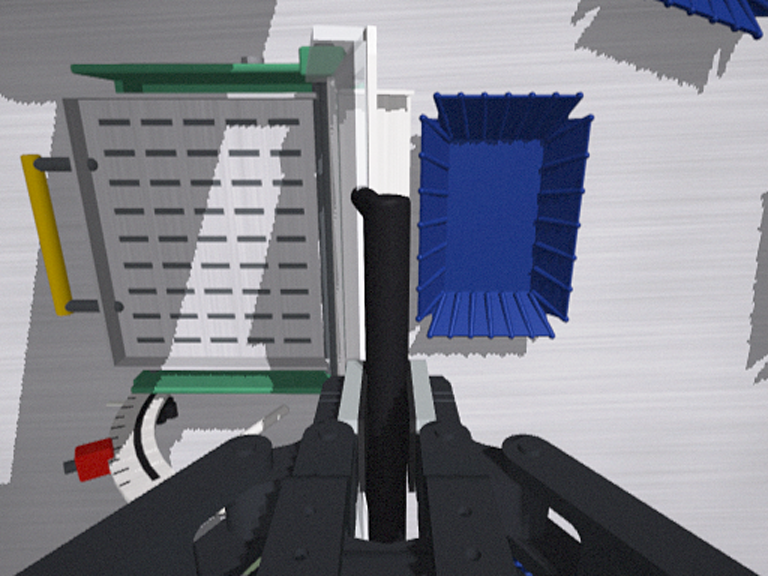

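View pics/side4.png

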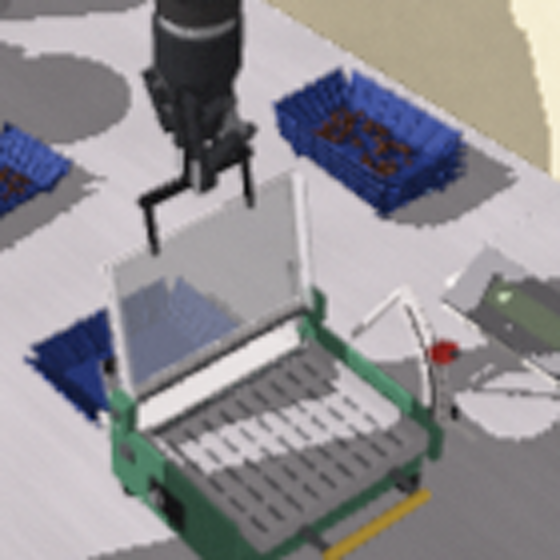

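θ is about 1.75 now and the forces are small. I ease it slowly onto the stop.

```bash
python3 -m jog '[0,2,0,0,6, 0,4,1,0,6, 0,6,1,0,6, 0,8,2,0,6, 0,10,2,0,6, 0,12,2.5,0,6, 0,14,3,0,6, 0,15.5,3.5,0,6, 0,17,4,0,6, 0,18,4,0,6, 0,18,4,0,6]' 22
```

```text
time: 8.65
tool_pos: [0.5411, 0.119, 0.2879]
orientation: [0.002, 0.022, 1.0, -0.004]
wrist_force: [-0.1, -2.8, 2.6]
gripper_width: 0.133
```

```bash
python3 -m jog '[0,1,0,0,6, 0,2,1,0,6, 0,3,1,0,6, 0,4,1,0,6, 0,4,1,0,6]' 22
```

```text
time: 9.07
tool_pos: [0.5412, 0.1192, 0.2879]
orientation: [0.003, 0.023, 1.0, -0.008]
wrist_force: [-2.5, -14.3, 9.2]
gripper_width: 0.132
```

It is on the stop: the force rises and the TCP no longer advances. I relax the push, open the gripper, then check.

```bash
python3 -m jog '[0,-1,0,0,6, 0,-1,0,0,6, 0,-1,0,0,20, 0,-1,0,0,36, 0,-1,0,0,36, 0,-1,0,0,36]'
python3 - <<'E'
from h import *
s,c,c2=wrist('wrist5'); print(s['wrist_force'],s['tool_pos'],s['gripper_width'])
E
```

```text
time: 9.57
tool_pos: [0.541, 0.1186, 0.2875]
orientation: [0.002, 0.023, 1.0, -0.008]
wrist_force: [0.7, 0.1, 0.0]
gripper_width: 0.419
[0.65252449 0.10646215 0.0410555 ] [0.54100143 0.11861929 0.28750776] 0.4185659862798276
```

View pics/wrist5.png

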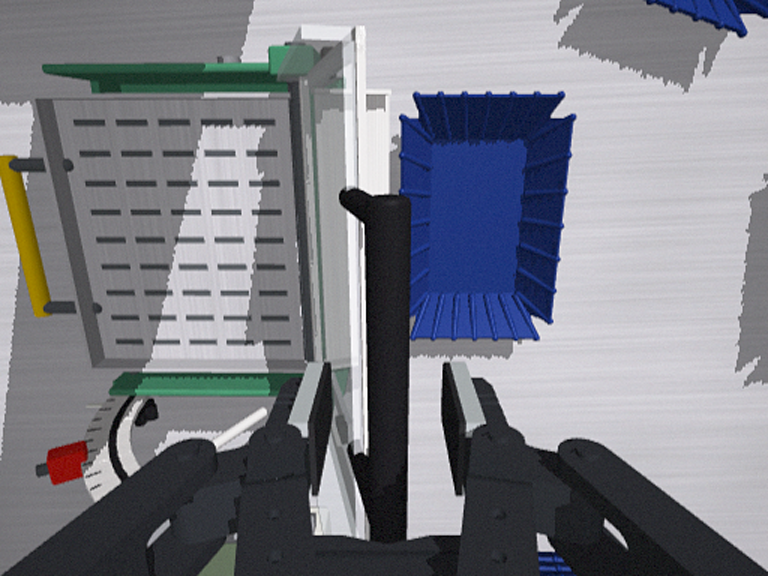

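Released: the bar lies free between the open fingers, the cover rests on its stop, and the force reads zero. I rise straight up and move back over the deck.

```bash
python3 -m jog '[0,0,-10,0,36, 0,0,-25,0,36, 0,0,-42,0,36, 0,0,-60,0,36, 0,0,-75,0,36, 0,-15,-80,0,36, 0,-40,-80,0,36, 0,-65,-80,0,36, 0,-90,-80,0,36, 0,-110,-80,0,36, 0,-120,-80,0,36]'
python3 - <<'E'
from h import *
s,c,c2=wrist('wrist6'); print(s['wrist_force'],s['tool_pos'],s['gripper_width'])
P=cloud(c2); d=c['z_map']
hsv=cv2.cvtColor(c['color'],cv2.COLOR_RGB2HSV);H,S,V=[hsv[...,i] for i in range(3)]
m=((H<6)|(H>174))&(S>150)&(V>70)&(d>0)
q=P[m]; q=q[(q[:,2]>.1)&(q[:,2]<.25)]; print('red',len(q),q.mean(0),q.min(0),q.max(0),np.median(q,0))
for t in ['index_mark','deck_grip','cover_grip']:
    for r in eyes.look_for(t,c)[:2]: print(t,np.round(r['centre'],1),round(r['confidence'],2),pix(c2,*r['centre']))
m=(H>18)&(H<32)&(S>150)&(V>80)&(d>0)
q=P[m]; q=q[(q[:,2]>.05)&(q[:,1]<-.1)]
if len(q): mm=q.mean(0); print('yellow',len(q),mm,q.min(0),q.max(0),np.linalg.svd(q-mm)[2][0])
E
```

```text
time: 10.53
tool_pos: [0.5351, -0.0019, 0.3703]
orientation: [0.003, 0.024, 1.0, -0.008]
wrist_force: [-0.3, 0.7, 0.4]
gripper_width: 0.424
[-0.3257728   0.7240233   0.44966671] [ 0.5350985  -0.0019267   0.37030493] 0.4237003081409622
red 156 [ 0.65789442 -0.1060058   0.16422871] [ 0.65293644 -0.11476029  0.13204816] [ 0.67140012 -0.09868294  0.17105899] [ 0.65572194 -0.10597389  0.16646198]
index_mark [181.8 266.4] 0.65 [ 0.65847523 -0.10266012  0.16821285]
index_mark [237.1 142. ] 0.45 [ 0.52700317 -0.03407444  0.07028941]
deck_grip [238.7 141.2] 0.87 [ 0.52607042 -0.03185116  0.06993452]
cover_grip [370.7 162.8] 0.57 [0.52501572 0.0964445  0.22930883]
yellow 727 [ 0.52540032 -0.15833259  0.07394954] [ 0.46711997 -0.16733203  0.0702616 ] [ 0.58896064 -0.15122234  0.07777739] [ 0.99903526 -0.04384157  0.00254182]
```

View pics/wrist6.png

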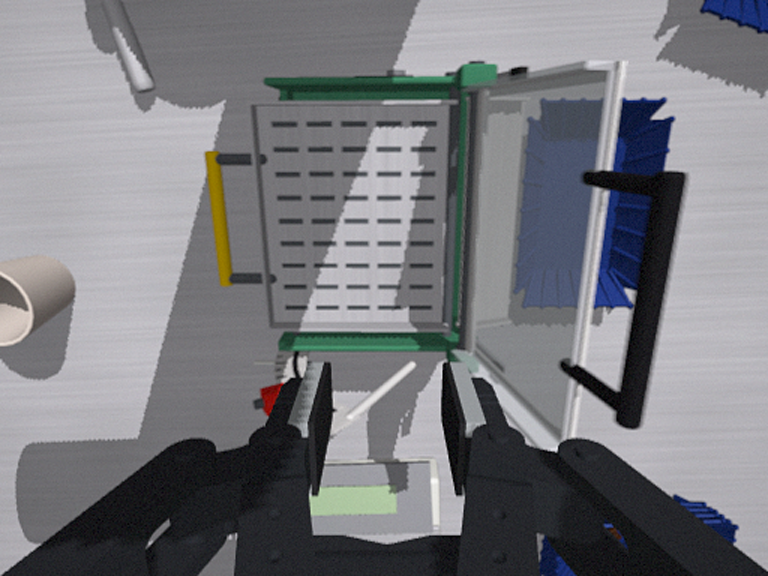

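The cover leans back on its stop and its black handle is clear. The deck bar is confirmed at (0.528, -0.158). I turn the wrist half round so that its camera will see the quadrant, and grip the bar about 30 mm towards +x.

```bash
python3 -m jog '[0,-15,0,0.12,36, -5,-30,0,0.24,36, -10,-50,0,0.36,36, -15,-70,10,0.48,36, -20,-90,20,0.6,36, -25,-110,30,0.72,36, -30,-125,40,0.84,36, -33,-140,50,0.96,36, -33,-150,60,1.08,36, -33,-156,60,1.2,36, -33,-156,60,1.32,36, -33,-156,60,1.44,36]' 30; python3 -m jog '[0,0,0,0.12,36, 0,0,0,0.24,36, 0,0,0,0.36,36, 0,0,0,0.48,36, 0,0,0,0.6,36, 0,0,0,0.72,36, 0,0,0,0.84,36, 0,0,0,0.96,36, 0,0,0,1.08,36, 0,0,0,1.2,36, 0,0,0,1.32,36, 0,0,0,1.44,36]'; python3 -m jog '[0,0,0,0.12,36, 0,0,0,0.24,36, 0,0,0,0.25,36]'
python3 - <<'E'
from h import *
s,c,c2=wrist('wrist7'); print(s['joint_positions'],s['tool_pos'],s['orientation'])
P=cloud(c2); d=c['z_map']
hsv=cv2.cvtColor(c['color'],cv2.COLOR_RGB2HSV);H,S,V=[hsv[...,i] for i in range(3)]
m=((H<6)|(H>174))&(S>150)&(V>70)&(d>0)
q=P[m]; q=q[(q[:,2]>.12)&(q[:,2]<.25)]; print('red',len(q),q.mean(0),q.min(0),q.max(0),np.median(q,0))
m=(H>18)&(H<32)&(S>150)&(V>80)&(d>0)
q=P[m]; q=q[(q[:,2]>.05)&(q[:,1]<-.1)]
if len(q): mm=q.mean(0); print('yellow',len(q),mm,q.min(0),q.max(0),np.linalg.svd(q-mm)[2][0])
E
```

```text
time: 11.73
tool_pos: [0.5617, -0.1566, 0.3117]
orientation: [0.006, 0.678, 0.735, -0.004]
wrist_force: [0.5, -0.4, -0.1]
gripper_width: 0.422
time: 12.73
tool_pos: [0.5623, -0.155, 0.3116]
orientation: [0.007, 0.995, 0.103, 0.001]
wrist_force: [-0.3, -0.2, -0.0]
gripper_width: 0.422
time: 12.98
tool_pos: [0.5628, -0.1535, 0.3115]
orientation: [0.006, 1.0, -0.022, 0.002]
wrist_force: [0.4, 0.3, -0.2]
gripper_width: 0.421
[-0.25963276  0.25802265  0.05952997  1.36544309 -0.01159623  2.92665407] [ 0.56275156 -0.15345294  0.31147494] [ 0.00644191  0.99972718 -0.02236461  0.00197118]
red 677 [ 0.66317799 -0.10251732  0.16526458] [ 0.65308659 -0.11529773  0.15552471] [ 0.6734726  -0.08956171  0.1718397 ] [ 0.66314492 -0.10277088  0.16571033]
yellow 976 [ 0.53343554 -0.15953168  0.07349738] [ 0.4679538  -0.16760034  0.0632615 ] [ 0.58997081 -0.15161155  0.07734705] [-0.99904312  0.04311053  0.00737128]
```

View pics/wrist7.png

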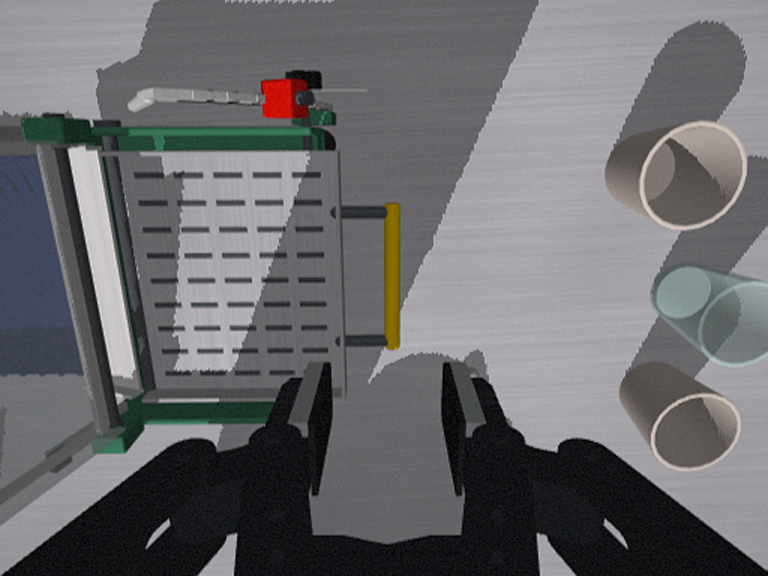

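The red block spans about 262–307 × 78–118 px in the enlarged view, and the yellow bar is at x=392. I descend part-way over the bar and fit the red slide's angle from the depth points.

```bash
python3 -m jog '[-1,1,20,0,32, -2,2,45,0,32, -2,2,70,0,32, -2,2,95,0,32, -2,3,120,0,32, -2,3,140,0,32, -2,3,160,0,32, -2,3,175,0,32, -2,3,190,0,32, -2,3,190,0,32]' 40
cat > fit.py <<'E'
from h import *
from scipy.optimize import least_squares
def redpts(c,c2):
    P=cloud(c2); d=c['z_map']; hsv=cv2.cvtColor(c['color'],cv2.COLOR_RGB2HSV);H,S,V=[hsv[...,i] for i in range(3)]
    m=(((H<6)|(H>174))&(S>150)&(V>70)&(d>0)).astype(np.uint8); m=cv2.erode(m,np.ones((2,2),np.uint8))>0
    q=P[m]; return q[(q[:,2]>.12)&(q[:,2]<.25)&(np.abs(q[:,0]-.66)<.04)]
O=np.array([.5327,-.037]); yaw=-.037
def loc(q):
    d=q[:,:2]-O; return np.c_[d@[np.cos(yaw),np.sin(yaw)],d@[-np.sin(yaw),np.cos(yaw)],q[:,2]]
def fit(q):
    l=loc(q); h=np.array([.010,.011,.008])
    def res(p):
        phi,dx,r=p; a=np.array([-np.cos(phi),np.sin(phi)]); t=np.array([np.sin(phi),np.cos(phi)])
        v=l[:,1:]-np.array([.09,.07]); u=np.c_[l[:,0]-.132-dx,v@a-r,v@t]
        w=np.abs(u)-h; return 1000*np.where((w>0).any(1),np.linalg.norm(np.maximum(w,0),axis=1),w.max(1))
    best=min((least_squares(res,[p0,0,.174],loss='soft_l1') for p0 in (.45,.53,.6)),key=lambda s:s.cost)
    return best.x,np.sqrt(np.mean(best.fun**2)),len(l)
E
python3 - <<'E'
from fit import *
s,c,c2=wrist('wrist8'); print(s['tool_pos'])
print(fit(redpts(c,c2)))
c=eyes.read_camera('side'); print('side',fit(redpts(c,c)))
E
```

```text
time: 13.87
tool_pos: [0.5594, -0.1578, 0.1184]
orientation: [0.006, 1.0, -0.018, -0.0]
wrist_force: [-1.6, 0.3, 0.0]
gripper_width: 0.374
[ 0.55936392 -0.15780682  0.11836289]
(array([0.5291235 , 0.00139401, 0.17416212]), np.float64(0.501862322360115), 3476)
side (array([0.45 , 0.   , 0.174]), np.float64(nan), 0)
  return _methods._mean(a, axis=axis, dtype=dtype,
  ret = ret.dtype.type(ret / rcount)
```

View pics/wrist8.png

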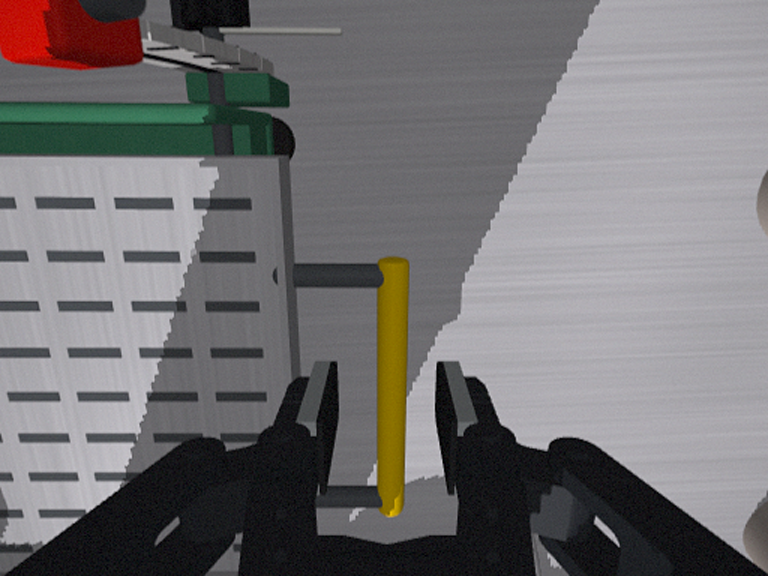

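The fit gives a red index angle of 0.529 rad, with an rms of 0.5 mm and a fitted radius of 174.2 mm against 174 mm nominal. The bar is centred between the fingers at (392,380), so I go down and close.

```bash
python3 -m jog '[-1,1,15,0,32, -2,1,30,0,32, -2,1,42,0,32, -2,1,53,0,32, -2,1,61,0,32, -2,1,64,0,32, -2,1,64,0,32, -2,1,64,0,20, -2,1,64,0,10, -2,1,64,0,5, -2,1,64,0,5, -2,1,64,0,5]' 45
python3 - <<'E'
from h import *
s,c,c2=wrist('wrist9'); print(s['tool_pos'],s['wrist_force'],s['wrist_torque'],s['gripper_width'])
E
```

```text
time: 14.97
tool_pos: [0.5598, -0.1608, 0.0582]
orientation: [0.007, 1.0, -0.019, 0.002]
wrist_force: [-1.5, -2.3, 5.1]
gripper_width: 0.129
[ 0.55982868 -0.16084539  0.05823621] [-1.50413448 -2.31625656  5.05628339] [-0.48121237  0.22111056 -0.03556368] 0.12935423535636897
```

View pics/wrist9.png

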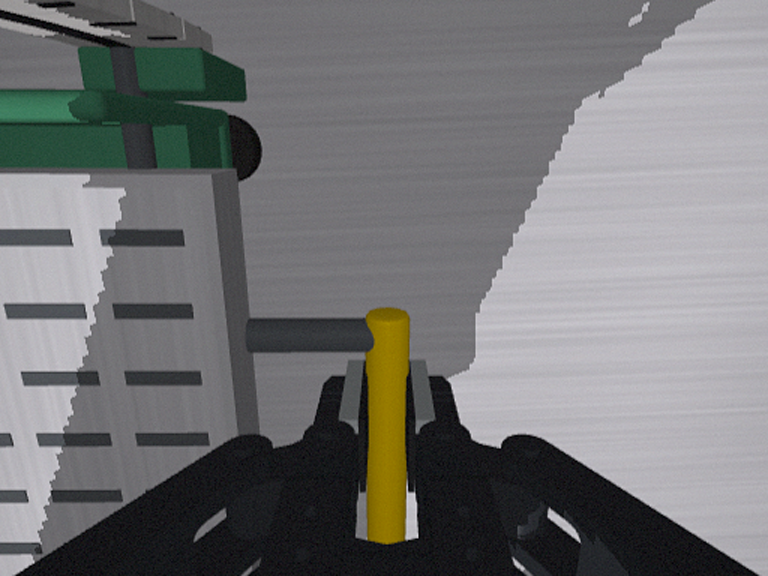

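Gripped at 11 mm with the bar between the pads at (387,420). I lift along the deck's arc to just short of the mark.

```bash
python3 -m jog '[0,0,-5,0,5, 0,0,-11,0,5, 0,-1,-21,0,5, 0,-2,-32,0,5, 0,-3.5,-42,0,5, 0,-6,-52,0,5, 0,-8.5,-63,0,5, 0,-12,-73,0,5, 0,-15.5,-83,0,5, 0,-20,-92,0,5, 0,-22,-95,0,5, 0,-22,-95,0,5]' 45
cat > ang.py <<'E'
from fit import *
def decka(s):
    # grip offset calibrated at theta=0 : tcp start
    t0=np.array([.5598,-.1608,.0582]); l0=loc(t0[None])[0]; l=loc(s['tool_pos'][None])[0]
    dy,dz=(l-l0)[1:]*1000; return np.arctan2(dz,212-dy),np.hypot(dz,212-dy),dy,dz
E
python3 - <<'E'
from ang import *
s,c,c2=wrist('wrist10'); print(s['tool_pos'],s['wrist_force'],s['wrist_torque'],decka(s))
q=redpts(c,c2); print(len(q)); 
if len(q)>50: print(fit(q))
c=eyes.read_camera('side'); im=c['color'][110:250,220:360,::-1]
cv2.imwrite('pics/side10.png',cv2.resize(im,None,fx=4,fy=4,interpolation=cv2.INTER_CUBIC))
E
```

```text
time: 16.02
tool_pos: [0.5608, -0.1386, 0.1554]
orientation: [0.009, 1.0, -0.019, 0.003]
wrist_force: [0.8, -7.5, 0.5]
gripper_width: 0.128
[ 0.56084654 -0.13860937  0.15541334] [ 0.84459746 -7.53265077  0.53107918] [-1.92603261 -0.22687921 -0.09896884] (np.float64(0.4733809057810548), np.float64(213.2348453190207), np.float64(22.214157815713122), np.float64(97.21333943769054))
3231
(array([0.52946777, 0.00127781, 0.17414748]), np.float64(0.48164124878388115), 3231)
```

View pics/wrist10.png

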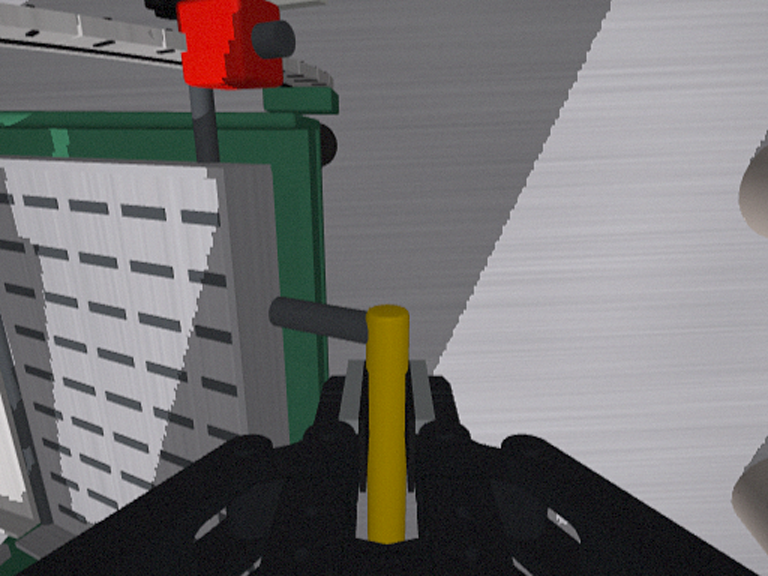

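View pics/side10.png

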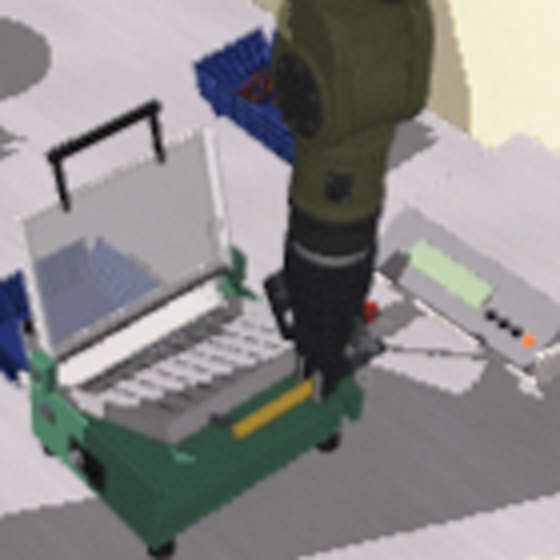

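The deck is at about 0.47 rad by kinematics, and the red slide at (230,40) reads 0.529 again, so it has not moved. For an independent angle check I fit the deck plate's plane in the wrist depth.

```bash
cat >> ang.py <<'E'
def plane(c,c2):
    P=cloud(c2); h,w,_=P.shape; l=loc(P.reshape(-1,3)); ok=(c['z_map'].reshape(-1)>0)
    rel=l[:,1:]-np.array([.09,.07]); out={}
    best=None
    m=ok&(np.abs(l[:,0])<.09)&(rel[:,0]<-.03)&(rel[:,0]>-.16)&(rel[:,1]>.003)&(np.hypot(rel[:,0],rel[:,1])<.16)
    a=np.arctan2(rel[m,1],-rel[m,0]); hist,e=np.histogram(a,np.arange(0,.9,.02)); a0=e[hist.argmax()]+.01
    q=rel[m][np.abs(a-a0)<.08]; xq=l[m][np.abs(a-a0)<.08][:,0]
    for _ in range(6):
        A=np.c_[q[:,0],np.ones(len(q)),xq]; k=np.linalg.lstsq(A,q[:,1],rcond=None)[0]; r=q[:,1]-A@k
        g=np.abs(r)<max(.0015,1.5*np.median(np.abs(r))); q=q[g]; xq=xq[g]
    return np.arctan(-k[0]),k,len(q),r.std()
def pointline(c,c2):
    pass
E
python3 - <<'E'
from ang import *
s,c,c2=wrist(); print('kin',decka(s)); print('plane',plane(c,c2))
# yellow bar centre
P=cloud(c2);hsv=cv2.cvtColor(c['color'],cv2.COLOR_RGB2HSV);H,S,V=[hsv[...,i] for i in range(3)]
m=(H>18)&(H<32)&(S>150)&(V>80)&(c['z_map']>0); q=loc(P[m]); q=q[np.abs(q[:,1]+.11)<.06]
print('yellow',len(q),np.percentile(q,[2,50,98],axis=0))
E
```

```text
kin (np.float64(0.47045794911265676), np.float64(213.19565182455568), np.float64(21.96575411974465), np.float64(96.64042295861411))
plane (np.float64(0.45901936769919754), array([-4.94228014e-01,  1.18695076e-04, -3.38894673e-03]), 24551, np.float64(0.00048328921280653804))
yellow 4003 [[-0.01620223 -0.10621631  0.16275001]
 [ 0.02804889 -0.10052913  0.16782942]
 [ 0.06223269 -0.09456021  0.1694366 ]]
```

The plane fit gives 0.459 and passes through the hinge to 0.1 mm. The bar position gives 0.455 and the tool kinematics 0.470. I trust the camera, since it measures the red slide in the same frame: about 0.07 rad remains.

```bash
python3 -m jog '[0,-1,-2,0,5, 0,-2,-4,0,5, 0,-3,-6,0,5, 0,-4,-8,0,5, 0,-5,-10,0,5, 0,-6,-11.5,0,5, 0,-7,-13,0,5, 0,-7,-13,0,5, 0,-7,-13,0,5]' 45
python3 - <<'E'
from ang import *
for i in range(2):
    s,c,c2=wrist('wrist11' if i else None); print(s['time'],'kin',decka(s),s['wrist_force'],s['gripper_width']); print('plane',plane(c,c2)); 
    q=redpts(c,c2); print(fit(q) if len(q)>50 else len(q))
E
```

```text
time: 16.92
tool_pos: [0.561, -0.1321, 0.1679]
orientation: [0.009, 1.0, -0.02, 0.003]
wrist_force: [1.5, -5.6, -0.5]
gripper_width: 0.128
16.9167 kin (np.float64(0.5393372930032295), np.float64(213.61625026254887), np.float64(28.70674425493054), np.float64(109.70635703825221)) [ 1.51136521 -5.61318313 -0.47264637] 0.12832268447520873
plane (np.float64(0.5275205647642341), array([-5.82591215e-01,  1.08640194e-04, -3.95070274e-03]), 20962, np.float64(0.00047357857905909885))
(array([0.52919345, 0.00132144, 0.17414859]), np.float64(0.4946189494276214), 2763)
16.9667 kin (np.float64(0.5391242871761445), np.float64(213.6237864512741), np.float64(28.676913074858508), np.float64(109.67118098213666)) [ 0.68738028 -5.1173378  -1.12328525] 0.13143415282522433
plane (np.float64(0.5271587478632258), array([-5.82106695e-01,  1.25119068e-04, -3.98838733e-03]), 21000, np.float64(0.000475846810611535))
(array([0.52924899, 0.00134698, 0.17418328]), np.float64(0.4984003733029104), 2745)
```

View pics/wrist11.png

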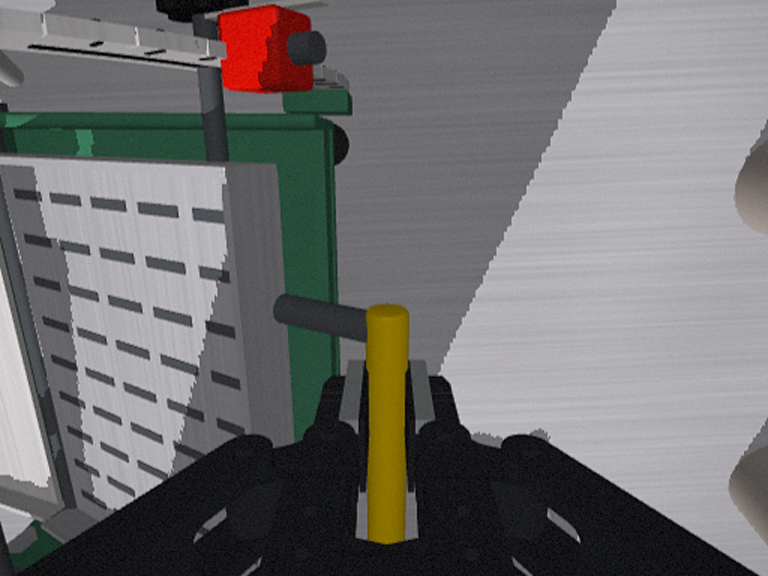

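Camera: deck 0.527, red 0.529; kinematics: 0.539. The red slide at (265,48) is unchanged. I cross-check with the scene camera, which looks from the +x side, and check that the deck holds still.

```bash
python3 -m jog '[0,0,0,0,5, 0,0,0,0,5, 0,0,0,0,5, 0,0,0,0,5]' 45
python3 - <<'E'
from ang import *
s,c,c2=wrist(); print('kin',decka(s),s['wrist_force']); print('plane',plane(c,c2)); print(fit(redpts(c,c2)))
for n in ['scene','side']:
    c=eyes.read_camera(n)
    try: print(n,plane(c,c))
    except Exception as e: print(n,e)
    P=cloud(c)
    if n=='scene':
        im=c['color'][165:245,160:280,::-1]; cv2.imwrite('pics/scene12.png',cv2.resize(im,None,fx=6,fy=6,interpolation=cv2.INTER_CUBIC))
    else: cv2.imwrite('pics/side12.png',cv2.resize(c['color'][110:250,220:360,::-1],None,fx=4,fy=4,interpolation=cv2.INTER_CUBIC))
E
```

```text
time: 17.35
tool_pos: [0.561, -0.1321, 0.1678]
orientation: [0.009, 1.0, -0.02, 0.003]
wrist_force: [1.7, -4.4, -1.9]
gripper_width: 0.129
kin (np.float64(0.5389625613088692), np.float64(213.59428624732982), np.float64(28.68449710786701), np.float64(109.62639060422744)) [ 1.71405773 -4.37922207 -1.94214214]
plane (np.float64(0.5272161092299041), array([-5.82183496e-01,  9.86856917e-05, -3.82904735e-03]), 20990, np.float64(0.0004770312302735068))
(array([0.52922105, 0.00126787, 0.17412089]), np.float64(0.4856630734622051), 2751)
scene (np.float64(0.528004503553222), array([-5.83239592e-01,  2.87603114e-04, -2.20786564e-03]), 711, np.float64(0.0008464166996827669))
side (np.float64(0.5300692971196853), array([-0.5860101 ,  0.00151759, -0.00535097]), 291, np.float64(0.0007410791976529957))
```

View pics/scene12.png

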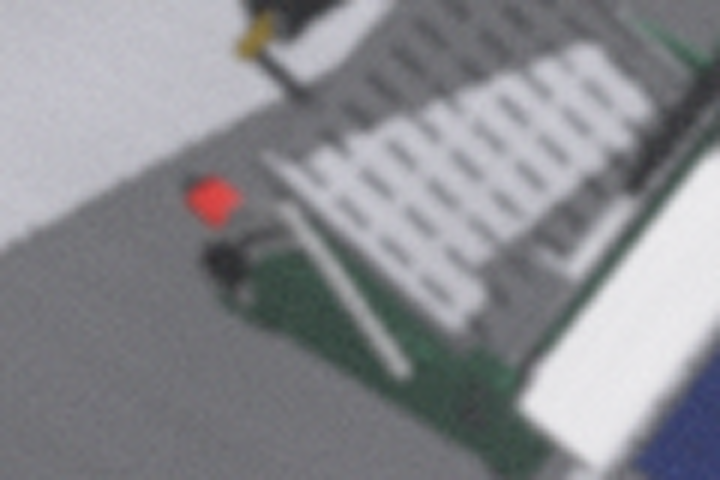

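View pics/side12.png

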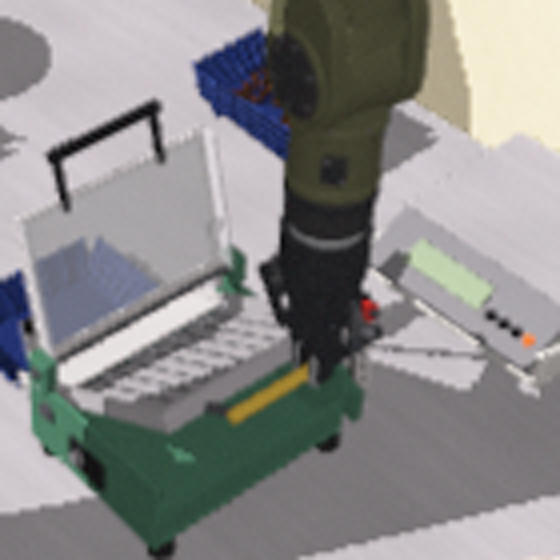

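All three cameras put the deck at 0.527–0.530 with the red slide at 0.529. The hold is steady and the cover stays open on its stop. I hand the job in.

```bash
python3 -c "
from cell import manip
print(manip.finish_job())"
```

```text
the job is handed in; nothing more can be done
None
```

The job is handed in at about 17.5 s: the dust cover is open and let go, and the robot is still holding the deck at the red mark.

- **Cover:** I gripped its black handle and swung it over until it stopped moving, with about 15–20 N of push. I relaxed the push before letting go. Later pictures show it leaning back on its stop. The highest force I read during the swing was about 24 N.
- **Deck:** I gripped the yellow handle at about 45 N and lifted it in one continuous hold, never letting go. The deck angle reads 0.527 rad from the wrist camera, 0.528 from the scene camera and 0.530 from the side camera. The deck did not sag between repeated readings.
- **Red slide:** it reads 0.529 rad, and the reading stayed the same before, during and after the lift.
- **Disagreement:** the angle worked out from the arm's own position was 0.539 rad, about 0.01 higher. I put this down to a small shift of the bar when the gripper closed, and went with the cameras because they measure the slide in the same frame.
- **Not checked:** the white pointer was not clear enough in any picture to compare directly with the slide, so the match rests on the measured angles. I did not re-measure the trays, cups, glass and spoon, but the arm made no unexpected contact and kept clear of them.

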